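# Hold a notched sample slide flush on a tilted, sprung inspection stage

### The job

Pick up the notched wooden sample slide, turn it so that its notch goes round the pin on the tilted stage, and lay it lengthwise and flush on that sloping face, dark side up. Press it gently down until the sprung stage has given about half of its 10 mm travel, and finish while still gripping the slide and holding it there. Do not change the stand's tilt, and leave the brush, spatula, small jar and sanding block where they are.

Things in the scene. Friction and masses are not known exactly. Their poses are not given: they have to be found in the camera images.
- slide: Loose wooden sample slide, a plate 96 x 60 x 12 mm, 40 to 85 g, pale underside and darker top, lying flat on the table; it can be gripped across its 60 mm width. Origin: centre of the underside; x along the 96 mm length towards the notched end, y across, z up out of the dark top. The notch is an open slot 16 mm wide and 16 mm deep in the middle of the short +x edge (from x = 32 to 48 mm), right through the thickness.
- notch (a point): Middle of the slide's notch, on the underside plane, 39.5 mm from the slide's origin along its x; axes as the slide's.
- stand: Fixed grey stand, base 120 x 90 x 10 mm, two cheeks up to 82 mm above the table (48 mm over both) with a black clamp knob on the -y side reaching 36 mm from the middle. It carries a tilting aluminium head that is clamped tight, and on that the sprung steel stage. Origin: centre of the base's underside; x runs from the low side of the slope to the high side, seen from above.
- head_end (a point): Point at the high end of the tilting head, under the stage: it shows whether the tilt was changed. The head is clamped at an angle between 0.2 and 0.5 rad, different every time.
- stage_face (a point): Centre of the stage's flat top face, a steel plate 96 mm long (x), only 40 mm wide (y) and 6 mm thick, about 125 mm above the table: the slide overhangs it by 10 mm on both sides, so that fingertips beside the slide pass clear of it. x points uphill along the slope, z is the outward normal of the face; the low end is towards the robot.
- pin_foot (a point): Foot of the index pin on the stage face, on its midline 39.5 mm uphill of the face's centre. The pin is 6 mm in diameter and stands 14 mm out of the face.
- stage (a joint): How far the stage is pressed in along the normal of its face, in m: 0 when free, 0.010 at its stop. It is sprung: 2 N to start it moving, then 1 N per mm.
- small_brush: Bystander: slim brush lying flat, 189 x 23 x 11 mm, between the slide and the stand. Origin: centre of the underside.
- hera_long: Bystander: long wooden spatula lying flat, 200 x 26 x 9 mm. Origin: centre of the underside.
- jar_shell: Bystander: small screw jar, 38 mm wide, 46 mm high. Origin: centre of the underside.
- sand_block_grey: Bystander: grey sanding block, 48 x 74 x 28 mm. Origin: centre of the underside.

How it is judged (in metres and radians):
On the way:
1. the slide is gripped and lifted clear of the table and the stand (height (world z) of slide above 0.05 m and contact force between the fingers and slide above 1 N and contact force between slide and stand below 0.1 N), for 0.2 s.
At the end, for the whole second after the job is handed in: Slide on the stage face, dark side up: parallel within 0.06 rad, underside within 2.5 mm, lengthwise within 0.12 rad, notch middle within 7.5 mm of the pin foot; stage pressed in 3 to 8 mm through the slide, which the fingers hold (over 2 N each) without touching the stand; all still (angle between the z axis of slide and the z axis of stage_face, either way round below 0.06 rad and angle between the x axis of slide and the x axis of stage_face, either way round below 0.12 rad and angle between slide's own z axis and vertical below 1 rad and distance between notch and pin_foot below 0.0075 m and z of slide in the frame of stage_face between -0.0025 and 0.0025 m and value of joint stage between 0.003 and 0.008 m and contact force between slide and stand above 2 N and contact force between the fingers and slide above 2 N and contact force between the fingers and stand below 0.5 N and linear speed of slide below 0.01 m/s); the arm keeps its last pose, push and grip.
It fails at once if the stand's tilt is changed (head end moved more than 5 mm) (distance of head_end from where it was at the start of the episode above 0.005 m).
It fails at once if the slide is pressed roughly on the stand (more than 35 N) (contact force between slide and stand above 35 N).
It fails at once if the brush, spatula, small jar or sanding block is pushed away (more than 30 mm) (distance of any of small_brush, hera_long, jar_shell, sand_block_grey from where it was at the start of the episode above 0.03 m).
It also fails if it takes over 38 s, if anything falls off the work surface, if the arm or the gripper's body presses on something with over 40 N, if the wrist force passes 120 N, or if a joint passes its speed limit or range.

### The arm

A 6-joint arm with a two-finger parallel gripper is mounted at the origin on a cart in front of the work surface, level with it; the furniture and walls round the work are solid. World frame = base frame: x ahead of the robot, y to its left, z up, the work surface at z = 0. Lengths are in mm, angles in rad, forces in N, time in s.
With the tool pointing down it reaches from about 300 to 850 mm from the base axis. Payload 4.2 kg.
Tool frame: the origin (TCP) lies at the very end of the fingers, on their centre line; the grasp point (between the pads) lies 19 mm behind it; z points along the fingers, y is the direction in which the jaws open and shut (so a half turn about z gives the same grasp; the last joint's range is limited). The gripper opens to 91 mm and grips with 3 to 60 N. Pads are 32 mm wide; open, the fingers measure 118 mm over their backs; the gripper's body (76 mm by 178 mm) begins 60 mm behind the grasp point.
Start: joints at [1.327, 0.32, 1.565, -0, 1.257, -0.02], TCP at [127.615, 560.679, 187.876] pointing down, gripper open.
Joint ranges: [-3.11, 3.11], [-0.84, 2.01], [0.21, 2.61], [-1.34, 4.49], [0.05, 2.63], [-2.56, 2.56]. Speed limits (rad/s): [2.57, 2.57, 3.14, 3.14, 3.14, 3.14].

### API

Orientations are given as a rotation vector (axis times angle).
In Python, from station import observe, capture, job_done gives the robot as it stands.
- The arm moves only by the tool move_arm, never from a script. Its argument "steps" is a list of rows, each a list of 2 entries, a list of its own where there are three numbers: the shift along the world's x, y, z in mm, then the turn, a rotation vector about the world's x, y, z in rad. In form: [[[tx, ty, tz], [ax, ay, az]], ...]. A call has 1 to 8 rows; each row is the pose to reach, as a shift and turn from the pose commanded when the call began; what a row does not reach only later rows make up. A row lasts 1/10 s, in which the tool goes at most 50 mm and 8.59 degrees, less where a joint would pass 70% of its speed; a pose out of reach is approached as far as the arm can. A call with a gripper value outside its range is refused whole. "jaw" is the opening, from 0 (shut) to 1 (fully open), set as the call begins (left out, the last holds). The fingers move at their own pace and stop on an object; "grip_force" is the grip in N (left out, the last holds). Time passes only in rows, so rows that repeat a pose let the fingers close. It gives the time, the measured TCP pose, the force and the opening at its end, in the units of the state.
- observe(): the state, without advancing time (a new reading comes with each control period).
- capture(name): name is "scene" or "top"; returns a dict with "pixels" (384x512x3 uint8, red, green, blue), "depth" (384x512 float32, mm along the optical axis (not along the pixel's ray), 0 where there is no reading), "camera_matrix" (3x3 intrinsics, pixels), "distortion" ([k1, k2, p1, p2, k3] as OpenCV has them; the pictures are not rectified), "origin" and "orientation" of the camera in the world. Camera axes: x right, y down, z forward; pixel columns grow to the right and rows downward; lengths in mm; the calibration is good to about 2 mm. A picture is of the moment at which its call begins.
- job_done(): hands the job in, once; it reports no verdict.
The state is a dict: "time": time; "joint_positions": joint angles; "qd": joint speeds; "joint_efforts": joint torques, N m; "eef_pos": TCP position; "eef_rot": TCP orientation; "force": force on the tool from outside, world axes, zero at the start; "ft_torque": the same for the moment, N m; "grip_width": opening from 0.0 (shut) to 1.0 (fully open).
Only numpy, scipy, OpenCV 4.12 (cv2) and the standard library are available. Lean on these libraries where they do the work, as an engineer would, in place of code of your own. Each camera call takes 0.05 s, during which the arm holds its last target.

## Working session

There is one attempt and no reset: what is moved stays moved. The work goes in short steps, Python scripts to look and compute and a tool call to move; the robot and the scene stay as the last step left them, time stands still between calls to the robot, and variables do not carry over. Pictures are saved under pics/ and viewed, and the job is handed in when it is done.

Besides the shell and the picture viewer there is one more tool, called after "Request:" as name(argument=value, ...) on one line, values as JSON. move_arm: Moves the arm, as the interface text tells. Its arguments: {"type":"object","properties":{"steps":{"type":"array","items":{"type":"array"}},"jaw":{"type":"number"},"grip_force":{"type":"number"}},"required":["steps"]}

```bash
mkdir -p pics; ls
python3 - <<'E'
from station import observe, capture
import cv2, pickle
print(observe())
for n in("scene","top"):
    c=capture(n); pickle.dump(c,open(n+"0.pkl","wb"))
    cv2.imwrite(f"pics/{n}0.png",cv2.resize(c["pixels"][:,:,::-1],(768,576)))
    print(n,{k:c[k] for k in c if k not in("pixels","depth")})
E
```

```text
pics
{'time': 0.0, 'joint_positions': array([ 1.32700494e+00,  3.20265865e-01,  1.56569133e+00, -2.45607654e-05,
        1.25739622e+00, -1.99677784e-02]), 'qd': array([-0.00019336, -0.00012892,  0.00047125, -0.00120526,  0.00039622,
        0.00033492]), 'joint_efforts': array([ 1.64408684e-03, -4.12472606e+01, -2.31973672e+01,  7.30876601e-02,
        4.57056588e-02, -1.47915025e-04]), 'eef_pos': array([127.48041181, 560.1139466 , 187.03050835]), 'eef_rot': array([-3.50812619e-01, -3.12173319e+00,  2.74641397e-03]), 'force': array([-0.6898792 , -0.76212853,  0.05215354]), 'ft_torque': array([-0.01090011, -0.00511742, -0.02792047]), 'grip_width': 1.002317538134373}
scene {'camera_matrix': array([[470.66973691,   0.        , 258.26329511],
       [  0.        , 470.66973691, 193.91900697],
       [  0.        ,   0.        ,   1.        ]]), 'distortion': array([-0.1896559,  0.       ,  0.       ,  0.       ,  0.       ]), 'origin': array([-186.73157883, -635.64717538,  990.65700013]), 'orientation': array([-2.13322592,  0.94539771, -0.43466935])}
top {'camera_matrix': array([[399.92656171,   0.        , 254.18190006],
       [  0.        , 399.92656171, 194.92573483],
       [  0.        ,   0.        ,   1.        ]]), 'distortion': array([-0.06709725,  0.        ,  0.        ,  0.        ,  0.        ]), 'origin': array([ 518.83549892,   23.45963944, 1453.90595062]), 'orientation': array([-2.16466039,  2.21831489, -0.02639182])}
```

View pics/scene0.png

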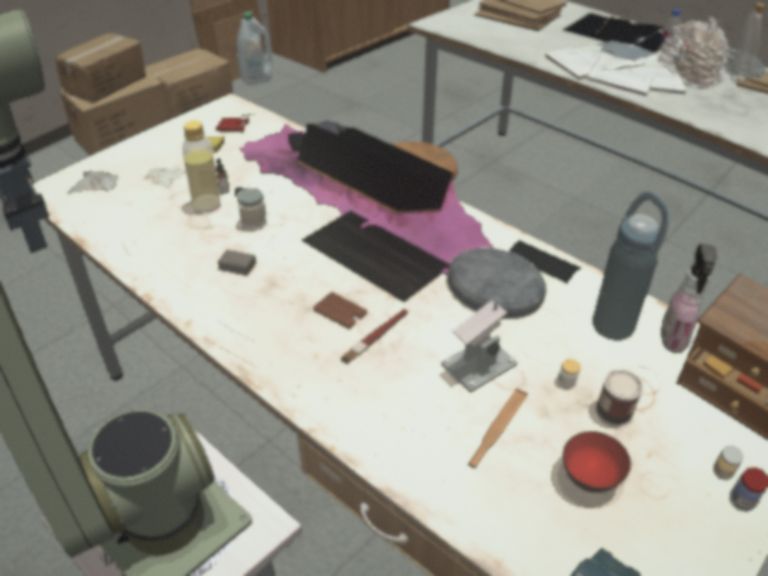

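View pics/top0.png

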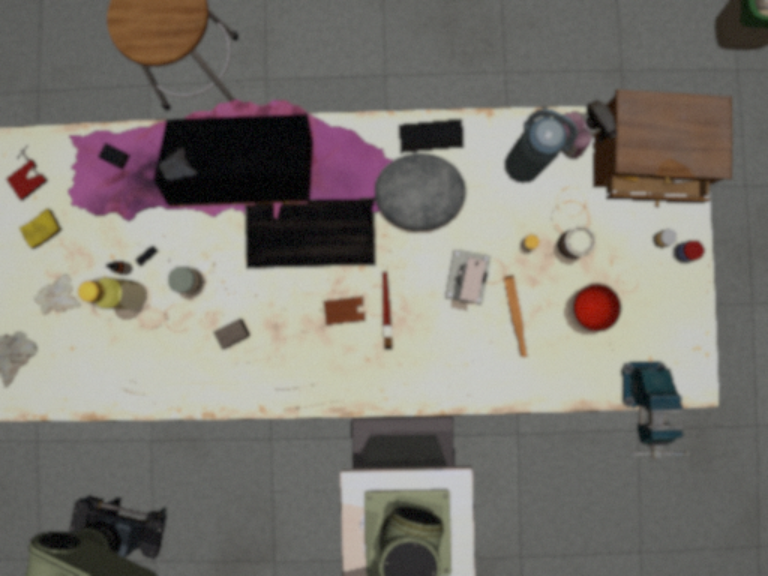

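The top view has +x up and +y left. The slide is at about (345,310) with its notch facing right. The stand is at (468,278), the brush at (387,310) and the spatula at (515,315). Next I zoom in and measure.

```bash
cat > h.py <<'E'
import numpy as np, cv2, pickle
from scipy.spatial.transform import Rotation as R
def load(n): return pickle.load(open(n+".pkl","rb"))
def rays(c,uv):
    p=cv2.undistortPoints(np.asarray(uv,float).reshape(-1,1,2),c["camera_matrix"],c["distortion"]).reshape(-1,2)
    d=np.c_[p,np.ones(len(p))]@R.from_rotvec(c["orientation"]).as_matrix().T
    return d
def onplane(c,uv,z):
    d=rays(c,uv); o=c["origin"]; return o+d*((z-o[2])/d[:,2])[:,None]
def cloud(c):
    h,w=c["depth"].shape; u,v=np.meshgrid(np.arange(w),np.arange(h))
    return (c["origin"]+rays(c,np.c_[u.ravel(),v.ravel()])*c["depth"].reshape(-1,1)).reshape(h,w,3)
def proj(c,P):
    Rm=R.from_rotvec(c["orientation"]).as_matrix(); t=-Rm.T@c["origin"]
    return cv2.projectPoints(np.asarray(P,float).reshape(-1,1,3),Rm.T,t,c["camera_matrix"],c["distortion"])[0].reshape(-1,2)
def crop(c,x0,y0,x1,y1,s,name):
    cv2.imwrite(name,cv2.resize(c["pixels"][y0:y1,x0:x1,::-1],None,fx=s,fy=s,interpolation=cv2.INTER_CUBIC))
E
python3 - <<'E'
from h import *
t=load("top0");s=load("scene0")
crop(t,205,155,365,245,5,"pics/tcrop.png"); crop(s,200,180,360,300,5,"pics/scrop.png")
for n,c in(("t",t),("s",s)):
    P=cloud(c); ok=c["depth"]>0
    box=ok&(P[...,0]>300)&(P[...,0]<700)&(P[...,1]>-350)&(P[...,1]<200)
    z=P[...,2][box]; print(n,np.median(z),np.percentile(z,[1,50,99,99.8]))
    st=box&(P[...,2]>100)&(P[...,2]<170)&(P[...,1]<0)&(P[...,1]>-250)&(P[...,0]<620)
    Q=P[st]; print(len(Q),Q.min(0),Q.max(0),Q.mean(0))
E
```

```text
t 1.2159014399671833 [ -6.51497894   1.21590144 124.98862795 136.37754962]
250 [ 552.72944784 -180.18891186  100.7657485 ] [ 619.19579137 -129.71206793  136.66079243] [ 587.97423422 -155.06644839  120.89907555]
s -0.26323419198024567 [-7.56133139e+02 -2.63234192e-01  1.20658815e+02  1.34120045e+02]
401 [ 548.75191998 -179.98354984  100.01759621] [ 619.84105456 -128.59924499  133.80246796] [ 586.85231329 -156.96479856  118.45240376]
```

View pics/tcrop.png

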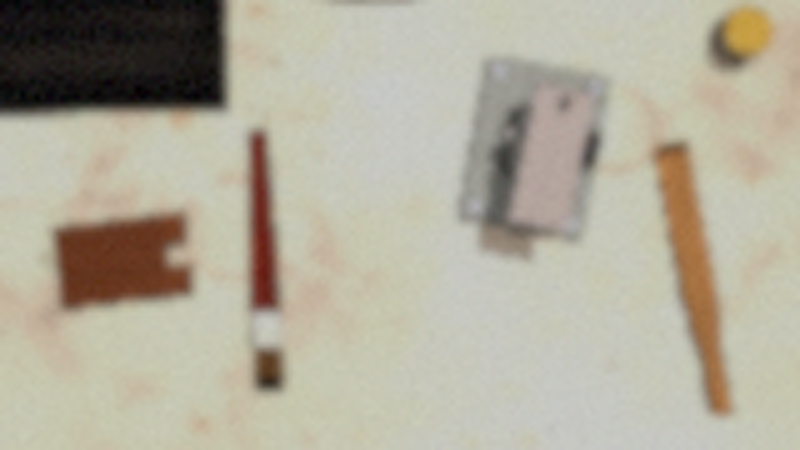

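View pics/scrop.png

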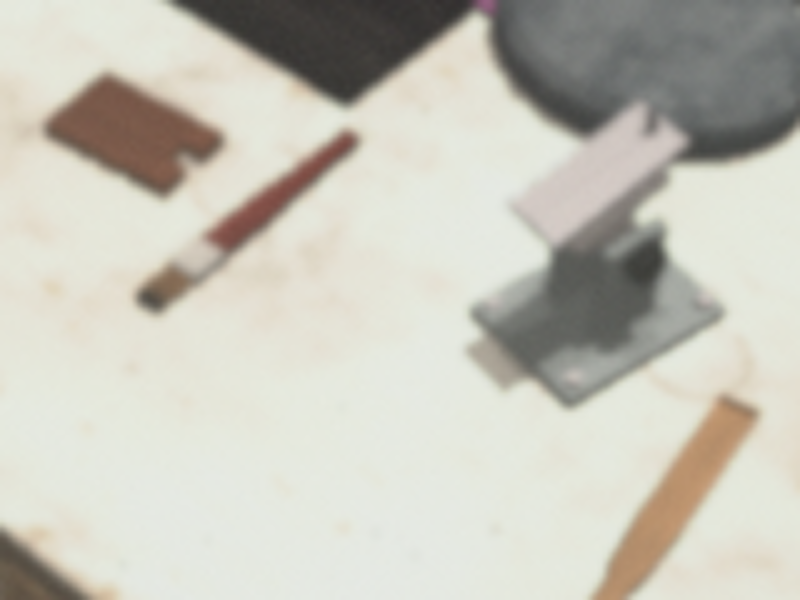

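```bash
cat > m.py <<'E'
from h import *
def slide_pose(c,roi,z=12,sc=4):
    x0,y0,x1,y1=roi
    im=cv2.resize(c["pixels"][y0:y1,x0:x1],None,fx=sc,fy=sc,interpolation=cv2.INTER_CUBIC).astype(int)
    r,g,b=[im[...,i] for i in range(3)]
    m=((r-b>45)&(r<200)&(g<135)).astype(np.uint8)
    k,l,st,ce=cv2.connectedComponentsWithStats(m); i=1+np.argmax(st[1:,4]); m=(l==i).astype(np.uint8)
    ct=max(cv2.findContours(m,0,1)[0],key=len).reshape(-1,2)
    uv=(ct+.5)/sc-.5+[x0,y0]
    P=onplane(c,uv,z)[:,:2]
    (ctr,wh,a)=cv2.minAreaRect(P.astype(np.float32))
    v,u=np.nonzero(m); Pm=onplane(c,np.c_[(u+.5)/sc-.5+x0,(v+.5)/sc-.5+y0],z)[:,:2]
    B=cv2.boxPoints((ctr,wh,a)); e=B[1]-B[0]; f=B[2]-B[1]
    if np.linalg.norm(f)>np.linalg.norm(e): e=f
    e/=np.linalg.norm(e); cen=Pm.mean(0)
    if (cen-np.array(ctr))@e>0: e=-e   # notch end lacks area
    return np.array(ctr),wh,np.arctan2(e[1],e[0]),cen
E
python3 - <<'E'
from m import *
t=load("top0");s=load("scene0")
print(slide_pose(t,(210,190,250,225))); print(slide_pose(s,(200,185,250,225)))
# stage depth planes
for n,c in(("t",t),("s",s)):
    P=cloud(c); st=(c["depth"]>0)&(P[...,2]>100)&(P[...,2]<150)&(P[...,1]<-110)&(P[...,1]>-200)&(P[...,0]<640)&(P[...,0]>530)
    st=cv2.erode(st.astype(np.uint8),np.ones((3,3)))>0
    Q=P[st]
    A=np.c_[Q[:,:2],np.ones(len(Q))]; w=np.ones(len(Q),bool)
    for _ in range(6):
        k=np.linalg.lstsq(A[w],Q[w,2],rcond=None)[0]; r=Q[:,2]-A@k; w=abs(r)<max(2,2*np.std(r[w]))
    nn=np.array([-k[0],-k[1],1]);nn/=np.linalg.norm(nn)
    print(n,w.sum(),"of",len(Q),"tilt",np.arccos(nn[2]),"yaw uphill",np.arctan2(k[1],k[0]),"k",k,"rms",r[w].std(), "z at 588,-156",k@[588,-156,1])
for c,pts in((t,[(300+10,175),(312,190),(300,185)]),(s,[(315,220),(300,225)])):
    print([c["pixels"][y,x].tolist() for x,y in pts])
E
```

```text
(array([540.00598145, 140.69500732]), (58.35847473144531, 95.4954833984375), np.float32(-1.4672251), array([539.34560001, 141.36097044]))
(array([534.94268799, 137.64727783]), (52.68218994140625, 87.00994873046875), np.float32(-1.4402479), array([534.82665405, 137.83562004]))
t 211 of 241 tilt 0.273604843731924 yaw uphill -0.14706461588496933 k [ 2.77613578e-01 -4.11240395e-02 -4.87050847e+01] rms 1.9560130286681714 z at 588,-156 120.94704935059609
s 299 of 366 tilt 0.2855622525959972 yaw uphill -0.2564215116733373 k [  0.28398705  -0.07445954 -57.2462861 ] rms 1.719661273278669 z at 588,-156 121.3537866374981
[[134, 130, 125], [180, 162, 157], [149, 150, 141]]
[[211, 203, 197], [230, 233, 224]]
```

Run:
```python
from h import *
t=load("top0");s=load("scene0")
outs=[]
for c,(x0,y0,x1,y1) in((t,(290,163,330,208)),(s,(295,195,345,235))):
    sc=10
    im=cv2.resize(c["pixels"][y0:y1,x0:x1],None,fx=sc,fy=sc,interpolation=cv2.INTER_CUBIC)
    f=cv2.GaussianBlur(im,(0,0),5).astype(int)
    d=f[...,0]-f[...,1]
    dd=np.clip(d*8,0,255).astype(np.uint8)
    outs.append(np.vstack([im[...,::-1],cv2.cvtColor(dd,cv2.COLOR_GRAY2BGR)])[:900])
h=min(o.shape[0] for o in outs)
o=np.hstack([x[:h] for x in outs]); print(o.shape)
cv2.imwrite("pics/st.png",cv2.resize(o,None,fx=.66,fy=.66))
for i,(a) in enumerate(outs): cv2.imwrite(f"pics/st{i}.png",a[:a.shape[0]//2])
```

```text
(800, 900, 3)
```

View pics/st.png

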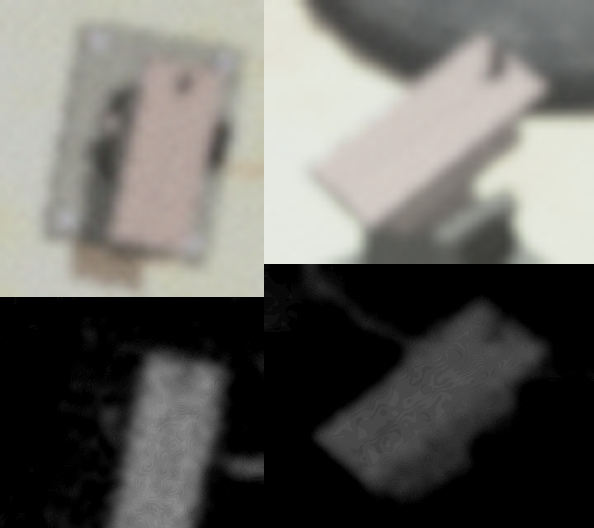

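View pics/st0.png

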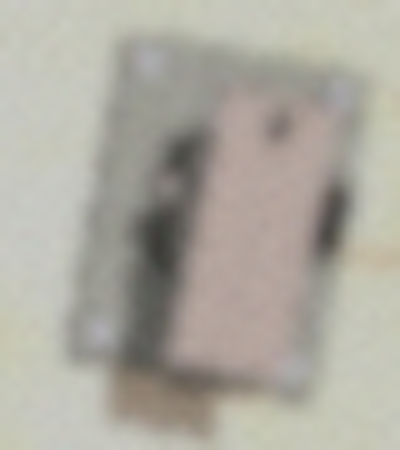

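View pics/st1.png

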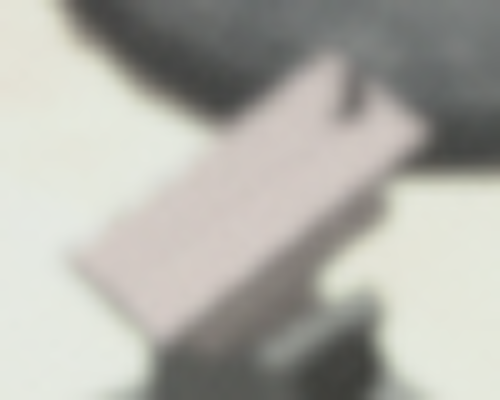

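Run:
```python
from h import *
t=load("top0");s=load("scene0")
T=np.array([(222,93),(338,103),(285,377),(168,365)])
S=np.array([(332,50),(430,128),(160,345),(75,260)])
tu=(T+.5)/10-.5+[290,163]; su=(S+.5)/10-.5+[295,195]
def tri(a,b):
    da=rays(t,[a])[0];db=rays(s,[b])[0]
    k=np.linalg.lstsq(np.c_[da,-db],s["origin"]-t["origin"],rcond=None)[0]
    p=t["origin"]+da*k[0];q=s["origin"]+db*k[1]; return (p+q)/2,np.linalg.norm(p-q)
C=[]
for n,a,b in zip(["high+y","high-y","low-y","low+y"],tu,su):
    p,e=tri(a,b);C.append(p);print(n,p.round(1),round(e,1))
C=np.array(C)
L=(C[0]+C[1]-C[2]-C[3])/2;W=(C[0]+C[3]-C[1]-C[2])/2
print("centre",C.mean(0).round(1),"len",np.linalg.norm(L),"wid",np.linalg.norm(W))
n=np.cross(L,W);n/=np.linalg.norm(n);print("tilt",np.arctan2(L[2],np.hypot(L[0],L[1])),"yaw",np.arctan2(L[1],L[0]),"yawW",np.arctan2(-W[0],W[1]),"roll",W[2]/40)
B=np.array([(122,38),(368,72),(307,402),(70,358)]);bu=(B+.5)/10-.5+[290,163]
b=onplane(t,bu,10);print(b.round(1),b.mean(0)); e=(b[0]+b[1]-b[2]-b[3])/2; w=(b[0]+b[3]-b[1]-b[2])/2
print("base yaw",np.arctan2(e[1],e[0]),np.arctan2(-w[0],w[1]),np.linalg.norm(e),np.linalg.norm(w))
# slide corners crops
crop(t,212,193,248,223,14,"pics/sl_t.png");crop(s,203,188,250,222,14,"pics/sl_s.png")
```

```text
high+y [ 645.9 -146.2  136.6] 0.9
high-y [ 641.1 -183.8  134.6] 1.4
low-y [ 550.7 -166.   108.1] 4.4
low+y [ 557.4 -128.7  109.6] 1.0
centre [ 598.8 -156.2  122.2] len 95.05055515034577 wid 37.920547109545694
tilt 0.28514940047497506 yaw -0.1939768136354021 yawW -0.1524569404760644 roll 0.04314238177771372
[[ 678.7 -126.5   10. ]
 [ 664.2 -215.2   10. ]
 [ 545.3 -189.3   10. ]
 [ 563.3 -104.3   10. ]] [ 612.88104763 -158.84292681   10.        ]
base yaw -0.2022194995425064 -0.18526885229510928 119.59068235609165 88.378498026507
```

View pics/sl_t.png

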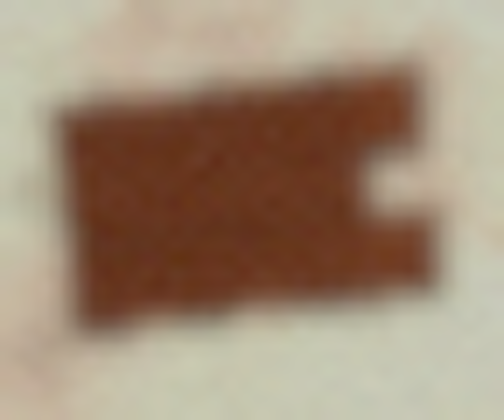

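View pics/sl_s.png

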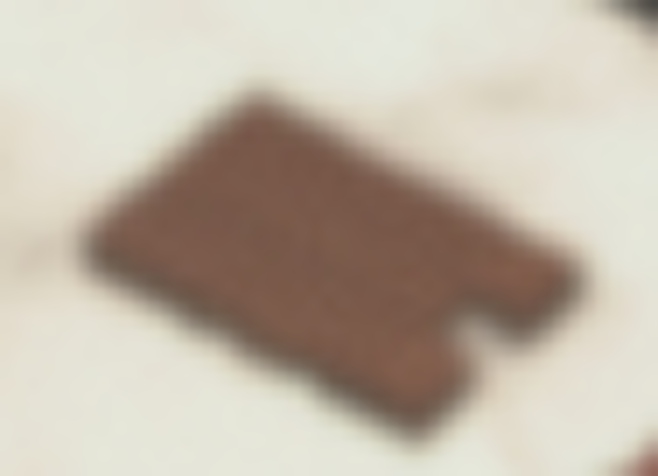

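Run:
```python
from h import *
t=load("top0");s=load("scene0")
for c,o,P in((t,(212,193),[(60,108),(422,66),(437,290),(80,326)]),(s,(203,188),[(82,242),(260,90),(588,268),(413,418)])):
    P=onplane(c,(np.array(P)+.5)/14-.5+o,12)[:,:2];print(P.round(1).tolist(),P.mean(0))
    for i in range(4):
        d=P[(i+1)%4]-P[i]; print(np.linalg.norm(d).round(1),np.arctan2(d[1],d[0]).round(3))
```

```text
[[563.6, 187.4], [572.1, 93.6], [514.3, 91.0], [507.2, 183.3]] [539.30419017 138.82000386]
94.2 -1.48
57.9 -3.098
92.6 1.647
56.5 0.071
[[500.6, 181.6], [562.3, 188.7], [569.4, 94.1], [510.2, 89.5]] [535.59328758 138.48168969]
62.1 0.114
94.8 -1.496
59.4 -3.064
92.6 1.675
```

Request:
move_arm(steps=[[[50,-50,0],[0,0,-0.14]],[[100,-100,0],[0,0,-0.28]],[[150,-150,0],[0,0,-0.42]],[[200,-200,0],[0,0,-0.56]],[[250,-250,0],[0,0,-0.7]],[[300,-300,0],[0,0,-0.84]],[[350,-350,0],[0,0,-0.98]],[[390,-390,-20],[0,0,-1.12]]], jaw=1.0)

```text
time: 0.9
eef_pos: [411.6, 276.5, 183.3]
eef_rot: [1.962, 2.453, 0.002]
force: [0.6, 1.3, 0.5]
grip_width: 0.997
```

Request:
move_arm(steps=[[[0,0,0],[0,0,0]],[[0,0,0],[0,0,0]],[[0,0,0],[0,0,0]]])

```text
time: 1.2
eef_pos: [409.5, 278.6, 182.7]
eef_rot: [-1.953, -2.46, 0.001]
force: [-0.2, -0.5, 0.1]
grip_width: 1.003
```

Request:
move_arm(steps=[[[30,-35,0],[0,0,-0.05]],[[60,-70,0],[0,0,-0.1]],[[100,-105,-10],[0,0,-0.14]],[[129,-139,-40],[0,0,-0.14]],[[129,-139,-80],[0,0,-0.14]],[[129,-139,-120],[0,0,-0.14]],[[129,-139,-120],[0,0,-0.14]],[[129,-139,-120],[0,0,-0.14]]])

```text
time: 2.0
eef_pos: [539.0, 140.5, 63.4]
eef_rot: [-2.12, -2.318, 0.0]
force: [0.1, 0.2, 0.6]
grip_width: 1.0
```

Run:
```python
from h import *
from station import observe,capture
o=observe();print(o["eef_pos"],o["eef_rot"],R.from_rotvec(o["eef_rot"]).as_matrix().round(3).tolist(),o["force"])
for n in("scene","top"):
    c=capture(n);pickle.dump(c,open(n+"1.pkl","wb"))
crop(load("scene1"),180,160,300,250,6,"pics/s1.png")
```

```text
[539.00929178 140.49212649  63.39729281] [-2.11959390e+00 -2.31840719e+00  2.99631357e-04] [[-0.089, 0.996, -0.0], [0.996, 0.089, 0.0], [0.0, -0.0, -1.0]] [0.12704933 0.22082398 0.55860552]
```

View pics/s1.png

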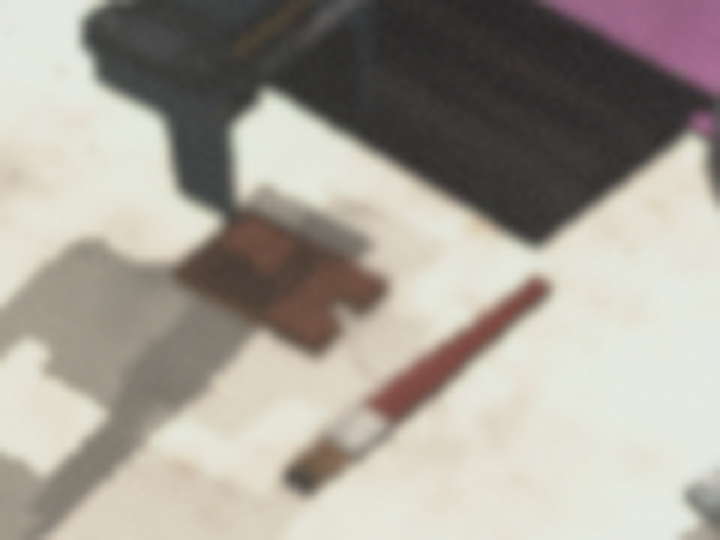

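The picture shows the gripper above the slide, with the fingers straddling its width around (230,200) to (320,340). I descend and grip.

Request:
move_arm(steps=[[[0,-1,-20],[0,0,0]],[[0,-1,-40],[0,0,0]],[[0,-1,-52],[0,0,0]],[[0,-1,-60],[0,0,0]],[[0,-1,-60],[0,0,0]],[[0,-1,-60],[0,0,0]]])

```text
time: 2.7
eef_pos: [540.0, 138.3, 3.8]
eef_rot: [2.122, 2.315, 0.002]
force: [0.5, 0.1, 1.2]
grip_width: 1.0
```

Request:
move_arm(steps=[[[0,0,0],[0,0,0]],[[0,0,0],[0,0,0]],[[0,0,0],[0,0,0]],[[0,0,0],[0,0,0]],[[0,0,0],[0,0,0]],[[0,0,0],[0,0,0]],[[0,0,0],[0,0,0]],[[0,0,0],[0,0,0]]], jaw=0.5, grip_force=30)

```text
time: 3.5
eef_pos: [539.2, 138.0, 2.9]
eef_rot: [-2.123, -2.316, 0.0]
force: [0.4, -0.1, -0.5]
grip_width: 0.499
```

Run:
```python
from h import *
from station import observe,capture
for n in("scene","top"):
    c=capture(n);pickle.dump(c,open(n+"2.pkl","wb"))
crop(load("scene2"),180,160,300,250,6,"pics/s2.png")
crop(load("top2"),180,170,300,250,6,"pics/t2.png")
```

```text
(no output)
```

View pics/s2.png

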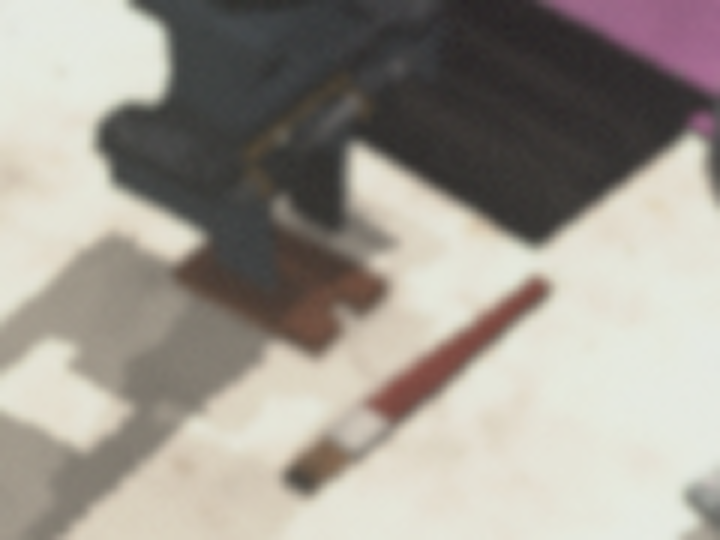

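View pics/t2.png

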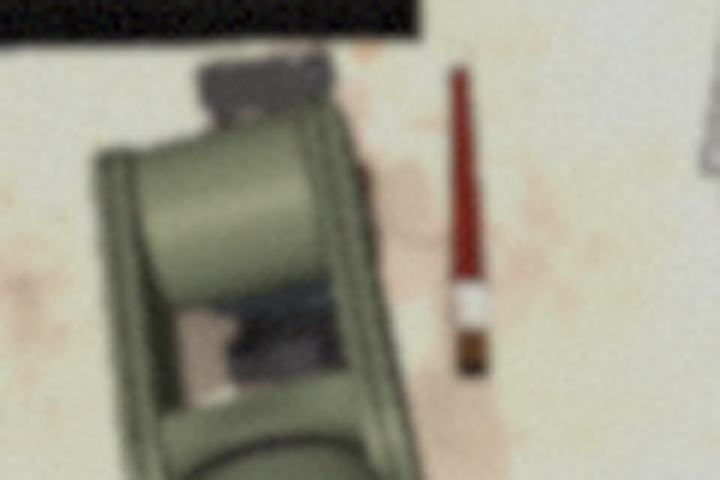

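Run:
```python
from h import *
from station import observe
o=observe(); Rm=R.from_rotvec(o["eef_rot"]).as_matrix(); p=o["eef_pos"];print(p,o["grip_width"],o["force"])
c=load("scene2")
for d in(22.7,30,45):
  for sg in(1,-1):
    for z in (0,12,20): print(d*sg,z,((proj(c,[p+Rm[:,1]*d*sg+[0,0,z-p[2]]])[0]-[180,160])*6).round())
P=cloud(c);
for u,v in((270,285),(270,270),(260,250),(325,220),(330,200)): print((u,v),P[160+v//6,180+u//6].round(1))
crop(c,205,185,255,225,15,"pics/s2b.png")
```

```text
[539.27918953 138.00034678   2.91761563] 0.49695968051597644 [ 0.37951214  0.26738625 -0.13660709]
22.7 0 [313. 264.]
22.7 12 [312. 246.]
22.7 20 [312. 235.]
-22.7 0 [257. 312.]
-22.7 12 [255. 294.]
-22.7 20 [255. 283.]
30 0 [322. 256.]
30 12 [321. 239.]
30 20 [321. 227.]
-30 0 [247. 319.]
-30 12 [246. 302.]
-30 20 [245. 291.]
45 0 [340. 241.]
45 12 [340. 223.]
45 20 [339. 212.]
-45 0 [228. 336.]
-45 12 [227. 319.]
-45 20 [226. 307.]
(270, 285) [512.2 119.9  33.8]
(270, 270) [510.8 117.9  44.1]
(260, 250) [507.6 122.1  59.7]
(325, 220) [562.5 131.3  37.7]
(330, 200) [564.9 128.9  49.8]
```

View pics/s2b.png

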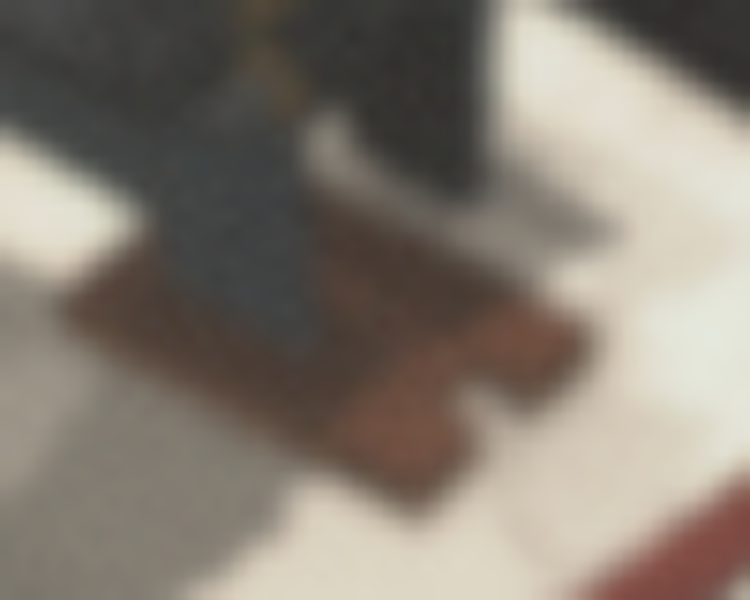

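Run:
```python
from h import *
for n in("scene1","scene2"):
    c=load(n);P=cloud(c);x=P[...,0];y=P[...,1];z=P[...,2]
    m=(c["depth"]>0)&(abs(x-540)<70)&(abs(y-138)<60)&(z>12)&(z<150)
    rgb=c["pixels"].astype(int); dark=(rgb.max(2)<110)&(rgb[...,0]<rgb[...,2]+15)
    m&=dark
    for side in(x<535,x>545):
        q=P[m&side]; o=np.argsort(q[:,2]); print(n,len(q),q[o[:8]].round(0).tolist())
    
c=load("scene2")
uv=np.array([(295,360),(465,200)])/15-.5+[205,185]
d=rays(c,uv);o=c["origin"]
for yy in (122,138): print(yy,(o+d*((yy-o[1])/d[:,1])[:,None]).round(1).tolist())
c=load("scene1")
uv=np.array([(225,218),(370,95)])/6-.5+[180,160]
d=rays(c,uv)
for yy in (122,138): print(yy,(o+d*((yy-o[1])/d[:,1])[:,None]).round(1).tolist())
```

```text
scene1 102 [[489.0, 122.0, 91.0], [490.0, 119.0, 96.0], [488.0, 133.0, 97.0], [487.0, 127.0, 98.0], [492.0, 121.0, 98.0], [487.0, 120.0, 98.0], [485.0, 121.0, 98.0], [485.0, 134.0, 99.0]]
scene1 155 [[589.0, 151.0, 86.0], [585.0, 155.0, 90.0], [587.0, 132.0, 90.0], [586.0, 153.0, 90.0], [586.0, 144.0, 91.0], [591.0, 132.0, 91.0], [587.0, 136.0, 91.0], [584.0, 159.0, 92.0]]
scene2 257 [[524.0, 141.0, 12.0], [528.0, 133.0, 14.0], [520.0, 168.0, 14.0], [521.0, 147.0, 15.0], [523.0, 132.0, 15.0], [519.0, 141.0, 16.0], [527.0, 179.0, 16.0], [519.0, 132.0, 17.0]]
scene2 313 [[564.0, 146.0, 28.0], [562.0, 153.0, 29.0], [563.0, 136.0, 30.0], [564.0, 129.0, 30.0], [563.0, 149.0, 31.0], [566.0, 131.0, 32.0], [561.0, 156.0, 32.0], [564.0, 133.0, 32.0]]
122 [[510.4, 122.0, 27.5], [559.5, 122.0, 37.9]]
138 [[525.1, 138.0, 7.2], [575.3, 138.0, 17.8]]
122 [[485.4, 122.0, 94.6], [586.2, 122.0, 109.7]]
138 [[499.6, 138.0, 75.7], [602.6, 138.0, 91.1]]
```

The slide isn't gripped. The opening of 0.50 is less than 60 mm, and both picture and depth put the fingertips near z≈28, although the reported TCP is z=2.9. I open the jaws and lower guardedly, trusting the camera and force rather than the reported z.

Request:
move_arm(steps=[[[0,0,0],[0,0,0]],[[0,0,0],[0,0,0]],[[0,0,0],[0,0,0]],[[0,0,0],[0,0,0]],[[0,0,0],[0,0,0]],[[0,0,0],[0,0,0]]], jaw=1.0)

```text
time: 4.2
eef_pos: [539.3, 138.0, 2.9]
eef_rot: [2.123, 2.316, 0.0]
force: [0.1, -1.3, -0.1]
grip_width: 0.982
```

Request:
move_arm(steps=[[[0,0,-5],[0,0,0]],[[0,0,-10],[0,0,0]],[[0,0,-12],[0,0,0]],[[0,0,-12],[0,0,0]],[[0,0,-12],[0,0,0]]])

```text
time: 4.7
eef_pos: [539.3, 138.0, -9.2]
eef_rot: [-2.123, -2.316, 0.0]
force: [-0.2, 0.6, 0.7]
grip_width: 1.0
```

Run:
```python
from h import *
from station import observe,capture
for n in("scene","top"):
    c=capture(n);pickle.dump(c,open(n+"3.pkl","wb"))
c=load("scene3");crop(c,190,165,270,225,10,"pics/s3.png")
P=cloud(c);x,y,z=[P[...,i] for i in range(3)]
for u in range(205,245,3):
    pass
m=(c["depth"]>0)&(abs(x-540)<90)&(abs(y-138)<60)&(z>8)&(z<70)
rgb=c["pixels"].astype(int); m&=(rgb.max(2)<110)&(rgb[...,0]<rgb[...,2]+15)
for side in(x<510,x>570):
    q=P[m&side]; o=np.argsort(q[:,2]); print(len(q),q[o[:12]].round(0).tolist())
print(observe()["eef_pos"],observe()["force"])
```

```text
109 [[493.0, 141.0, 9.0], [494.0, 119.0, 18.0], [487.0, 146.0, 18.0], [486.0, 137.0, 20.0], [487.0, 129.0, 21.0], [487.0, 121.0, 22.0], [488.0, 117.0, 24.0], [483.0, 147.0, 24.0], [485.0, 144.0, 25.0], [484.0, 138.0, 25.0], [485.0, 123.0, 26.0], [484.0, 130.0, 27.0]]
107 [[588.0, 139.0, 16.0], [586.0, 146.0, 17.0], [585.0, 154.0, 18.0], [589.0, 128.0, 18.0], [587.0, 143.0, 19.0], [585.0, 158.0, 19.0], [585.0, 150.0, 20.0], [586.0, 146.0, 22.0], [590.0, 128.0, 22.0], [587.0, 152.0, 22.0], [584.0, 127.0, 23.0], [585.0, 137.0, 24.0]]
[539.38676604 138.0307006   -8.97884879] [-0.14970292 -0.04081244  0.22019402]
```

View pics/s3.png

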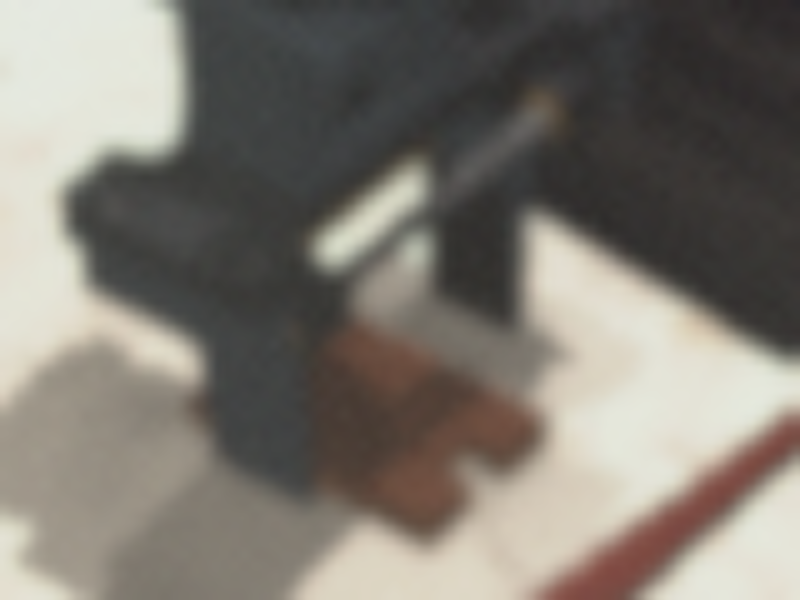

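Request:
move_arm(steps=[[[0,0,-3],[0,0,0]],[[0,0,-6],[0,0,0]],[[0,0,-9],[0,0,0]],[[0,0,-9],[0,0,0]],[[0,0,-9],[0,0,0]]])

```text
time: 5.3
eef_pos: [539.2, 138.0, -18.2]
eef_rot: [-2.123, -2.316, 0.0]
force: [-0.3, -0.5, -0.3]
grip_width: 0.999
```

Run:
```python
from h import *
from station import observe,capture
for n in("scene",):
    c=capture(n);pickle.dump(c,open(n+"4.pkl","wb"))
c=load("scene4");crop(c,190,165,270,225,10,"pics/s4.png")
P=cloud(c);x,y,z=[P[...,i] for i in range(3)]
m=(c["depth"]>0)&(abs(x-540)<90)&(abs(y-138)<60)&(z>3)&(z<70)
rgb=c["pixels"].astype(int); m&=(rgb.max(2)<110)&(rgb[...,0]<rgb[...,2]+15)
for side in(x<510,x>570):
    q=P[m&side]; o=np.argsort(q[:,2]); print(len(q),q[o[:12]].round(0).tolist())
print(observe()["eef_pos"],observe()["force"])
```

```text
112 [[495.0, 121.0, 12.0], [492.0, 118.0, 12.0], [485.0, 145.0, 12.0], [486.0, 116.0, 14.0], [485.0, 154.0, 15.0], [484.0, 135.0, 15.0], [487.0, 116.0, 17.0], [485.0, 144.0, 17.0], [486.0, 124.0, 17.0], [483.0, 138.0, 18.0], [483.0, 125.0, 18.0], [482.0, 145.0, 18.0]]
132 [[591.0, 130.0, 4.0], [585.0, 163.0, 4.0], [588.0, 132.0, 4.0], [585.0, 132.0, 6.0], [589.0, 132.0, 7.0], [590.0, 129.0, 8.0], [587.0, 152.0, 9.0], [585.0, 146.0, 10.0], [586.0, 138.0, 10.0], [594.0, 128.0, 11.0], [585.0, 158.0, 11.0], [591.0, 129.0, 12.0]]
[539.30207578 138.02131814 -18.10621782] [ 1.28427134  0.01269518 -1.25963233]
```

View pics/s4.png

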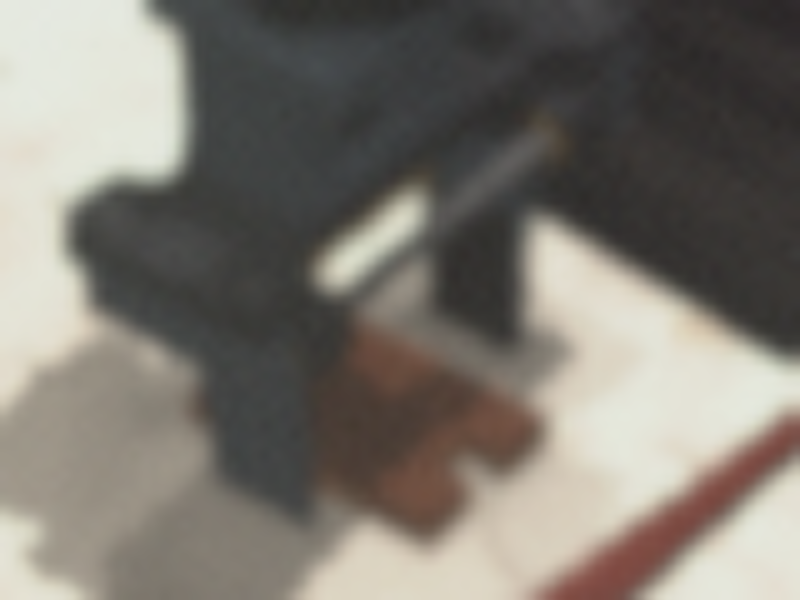

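Request:
move_arm(steps=[[[0,0,-1],[0,0,0]],[[0,0,-2],[0,0,0]],[[0,0,-3],[0,0,0]],[[0,0,-3],[0,0,0]]])

```text
time: 5.75
eef_pos: [539.2, 138.0, -21.2]
eef_rot: [-2.123, -2.316, 0.0]
force: [-0.2, 0.4, 0.0]
grip_width: 1.001
```

Request:
move_arm(steps=[[[0,0,0],[0,0,0]],[[0,0,0],[0,0,0]],[[0,0,0],[0,0,0]],[[0,0,0],[0,0,0]],[[0,0,0],[0,0,0]],[[0,0,0],[0,0,0]]], jaw=0.3, grip_force=30)

```text
time: 6.35
eef_pos: [539.2, 138.0, -21.0]
eef_rot: [-2.123, -2.316, -0.0]
force: [-0.2, -0.4, 0.3]
grip_width: 0.65
```

The opening stops at 0.65, about 59 mm, so the slide is between the pads. I lift.

Request:
move_arm(steps=[[[0,0,15],[0,0,0]],[[0,0,45],[0,0,0]],[[0,0,85],[0,0,0]],[[0,0,125],[0,0,0]],[[0,0,160],[0,0,0]],[[0,0,180],[0,0,0]],[[0,0,180],[0,0,0]],[[0,0,180],[0,0,0]]])

```text
time: 7.15
eef_pos: [538.7, 137.8, 158.2]
eef_rot: [-2.122, -2.316, 0.001]
force: [-0.1, -0.4, -1.7]
grip_width: 0.655
```

Run:
```python
from h import *
from station import observe,capture
for n in("scene","top"):
    c=capture(n);pickle.dump(c,open(n+"5.pkl","wb"))
c=load("scene5");crop(c,160,100,320,220,5,"pics/s5.png")
o=observe();print(o["eef_pos"],o["eef_rot"],o["force"],o["ft_torque"],o["grip_width"])
```

```text
[538.01670441 137.70241268 156.96218514] [-2.12132313 -2.31444677  0.00483231] [-0.40694272  0.58155701 -1.30791366] [-0.08454111  0.01841596 -0.04095524] 0.6599699622591724
```

View pics/s5.png

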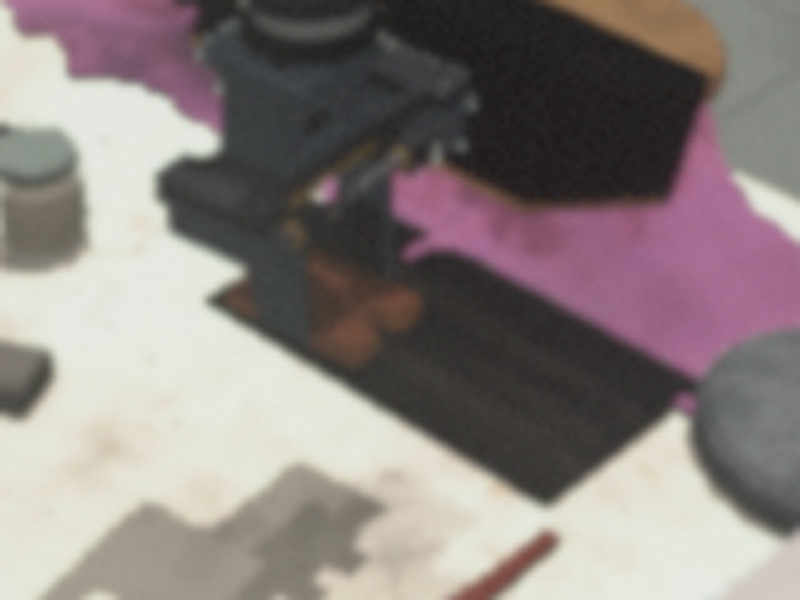

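The slide is lifted level in the gripper, at around (320,310). I carry it to above the stage with the yaw turn.

Request:
move_arm(steps=[[[8,-37,5],[0,0,0.13]],[[15,-74,5],[0,0,0.26]],[[22,-111,5],[0,0,0.39]],[[30,-148,5],[0,0,0.52]],[[38,-185,5],[0,0,0.65]],[[45,-222,5],[0,0,0.78]],[[52,-258,5],[0,0,0.91]],[[60,-294,5],[0,0,1.04]]])

```text
time: 8.05
eef_pos: [598.4, -157.3, 161.7]
eef_rot: [-0.683, -3.063, -0.001]
force: [-0.3, -0.8, -0.7]
grip_width: 0.655
```

Request:
move_arm(steps=[[[0,0,0],[0,0,0.1]],[[0,0,0],[0,0,0.2]],[[0,0,0],[0,0,0.248]],[[0,0,0],[0,0,0.248]],[[0,0,0],[0,0,0.248]]])

```text
time: 8.55
eef_pos: [598.7, -155.8, 162.5]
eef_rot: [-0.308, -3.124, -0.001]
force: [-0.3, -0.1, -1.2]
grip_width: 0.652
```

Request:
move_arm(steps=[[[0,0,5],[-0.02,-0.1,0]],[[0,0,5],[-0.04,-0.2,0]],[[0,0,5],[-0.055,-0.28,0]],[[0,0,5],[-0.055,-0.28,0]],[[0,0,5],[-0.055,-0.28,0]]])

```text
time: 9.05
eef_pos: [599.3, -156.0, 169.1]
eef_rot: [0.28, 2.844, -0.039]
force: [0.6, -0.6, -0.2]
grip_width: 0.656
```

Run:
```python
from h import *
from station import observe,capture
for n in("scene","top"):
    c=capture(n);pickle.dump(c,open(n+"6.pkl","wb"))
crop(load("scene6"),270,140,370,240,6,"pics/s6.png")
crop(load("top6"),270,140,350,220,7,"pics/t6.png")
o=observe();print(o["eef_pos"],R.from_rotvec(o["eef_rot"]).as_matrix().round(3).tolist(),o["force"],o["ft_torque"],o["grip_width"],o["joint_positions"])
Rm=R.from_rotvec(o["eef_rot"]).as_matrix();print(o["eef_pos"]+Rm@[2,0,-21])
```

```text
[ 600.599945   -156.26668339  169.33699455] [[-0.941, 0.194, 0.277], [0.187, 0.981, -0.054], [-0.282, 0.001, -0.959]] [ 1.03426275 -0.28198935 -0.91825874] [ 0.01933446  0.2087399  -0.01316888] 0.6537896673724165 [-0.28860424  0.25622988  1.74349879  0.03522476  0.85765021 -1.68283199]
[ 592.90967951 -154.75230437  188.92184771]
```

View pics/s6.png

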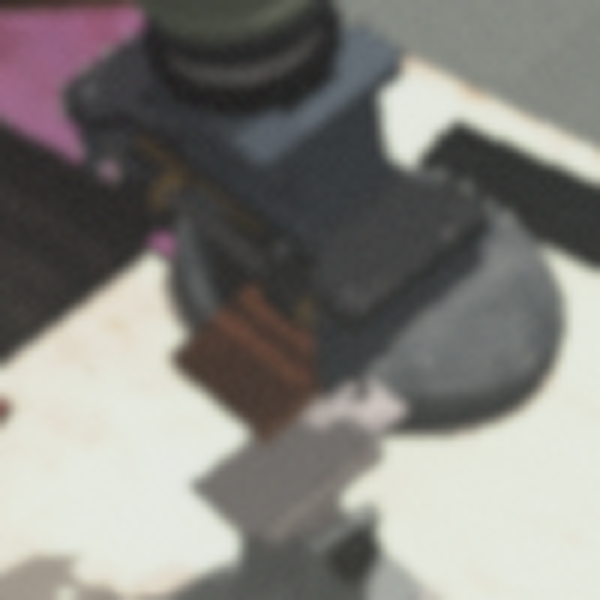

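View pics/t6.png

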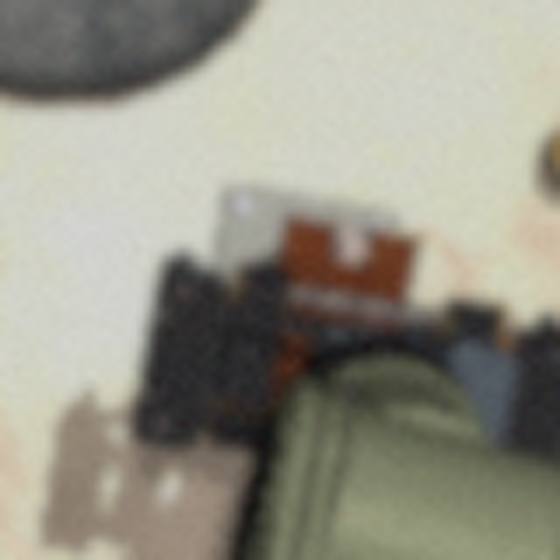

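```bash
cat > pr.py <<'E'
from h import *
def show(t,s,eef,rot,off,tr,sr,ts,ss):
    Rm=R.from_rotvec(rot).as_matrix(); S=np.c_[-Rm[:,0],Rm[:,1],-Rm[:,2]]; O=np.array(eef)+Rm@off
    print("origin",O.round(1))
    pts={"hi+y":(48,30,12),"hi-y":(48,-30,12),"lo+y":(-48,30,12),"lo-y":(-48,-30,12),"nin+":(32,8,12),"nin-":(32,-8,12),"nout+":(48,8,12),"nout-":(48,-8,12),"lo+y bot":(-48,30,0),"lo-y bot":(-48,-30,0),"hi-y bot":(48,-30,0)}
    for k,p in pts.items():
        P=O+S@np.array(p,float); a=proj(t,[P])[0];b=proj(s,[P])[0]
        print(k,"top",(((a+.5)-tr)*ts).round(0),"scene",(((b+.5)-sr)*ss).round(0))
E
python3 - <<'E'
from pr import *
from station import observe
o=observe();t=load("top6");s=load("scene6")
show(t,s,o["eef_pos"],o["eef_rot"],[2,0,-21],(270,140),(270,140),7,6)
E
```

```text
origin [ 592.9 -154.8  188.9]
hi+y top [291. 221.] scene [336. 222.]
hi-y top [424. 244.] scene [432. 294.]
lo+y top [250. 427.] scene [172. 352.]
lo-y top [380. 450.] scene [266. 430.]
nin+ top [332. 264.] scene [344. 270.]
nin- top [368. 271.] scene [370. 289.]
nout+ top [339. 230.] scene [371. 248.]
nout- top [375. 236.] scene [397. 267.]
lo+y bot top [248. 421.] scene [177. 368.]
lo-y bot top [378. 443.] scene [269. 446.]
hi-y bot top [421. 239.] scene [435. 312.]
```

Run:
```python
from h import *
crop(load("top6"),304,162,336,190,20,"pics/t6b.png")
crop(load("scene6"),292,180,344,225,15,"pics/s6b.png")
```

```text
(no output)
```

View pics/t6b.png

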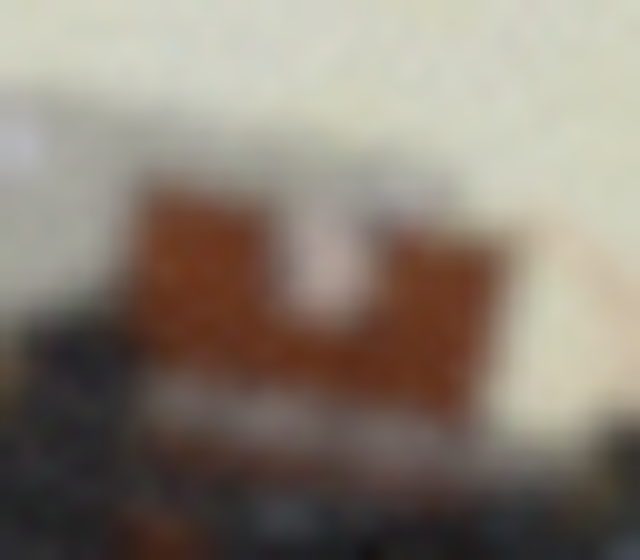

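View pics/s6b.png

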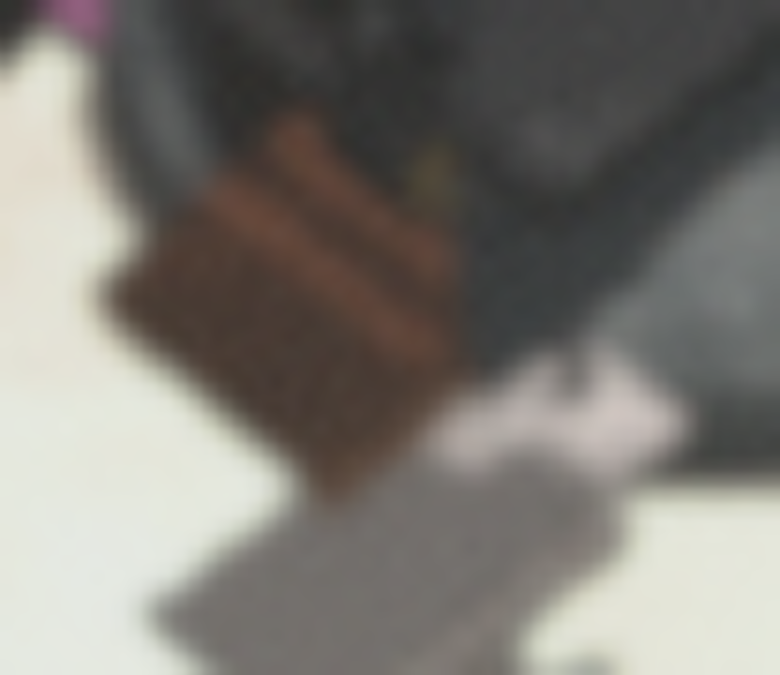

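Request:
move_arm(steps=[[[-1,-1,-10],[0,0,0]],[[-2,-2,-20],[0,0,0]],[[-3,-2,-30],[0,0,0]],[[-3.5,-2,-38],[0,0,0]],[[-3.5,-2,-38],[0,0,0]],[[-3.5,-2,-38],[0,0,0]]])

```text
time: 9.75
eef_pos: [595.8, -158.0, 130.7]
eef_rot: [0.279, 2.844, -0.039]
force: [0.2, 0.3, -0.6]
grip_width: 0.653
```

```bash
cat > look.py <<'E'
import sys
from pr import *
from station import observe,capture
k=sys.argv[1]
for n in("scene","top"):
    c=capture(n);pickle.dump(c,open(n+k+".pkl","wb"))
s,t=load("scene"+k),load("top"+k)
crop(t,300,160,332,190,20,f"pics/t{k}.png"); crop(s,290,185,345,235,14,f"pics/s{k}.png")
o=observe();print(o["time"],o["eef_pos"].round(1),R.from_rotvec(o["eef_rot"]).as_matrix().round(3).tolist(),"F",o["force"].round(2),"T",o["ft_torque"].round(2),o["grip_width"])
show(t,s,o["eef_pos"],o["eef_rot"],[2,0,-21],(300,160),(290,185),20,14)
E
python3 look.py 7
```

```text
9.85 [ 596.3 -158.1  131.4] [[-0.941, 0.194, 0.277], [0.187, 0.981, -0.054], [-0.283, 0.0, -0.959]] F [ 0.56  0.37 -0.34] T [-0.02  0.24 -0.02] 0.6567236503289187
origin [ 588.5 -156.6  151. ]
hi+y top [213. 283.] scene [480.  57.]
hi-y top [583. 347.] scene [699. 227.]
lo+y top [100. 854.] scene [102. 358.]
lo-y top [463. 916.] scene [316. 541.]
nin+ top [329. 403.] scene [497. 168.]
nin- top [427. 420.] scene [555. 214.]
nout+ top [349. 306.] scene [559. 118.]
nout- top [447. 323.] scene [617. 164.]
lo+y bot top [ 96. 835.] scene [112. 395.]
lo-y bot top [455. 897.] scene [324. 578.]
hi-y bot top [574. 332.] scene [704. 266.]
```

View pics/t7.png

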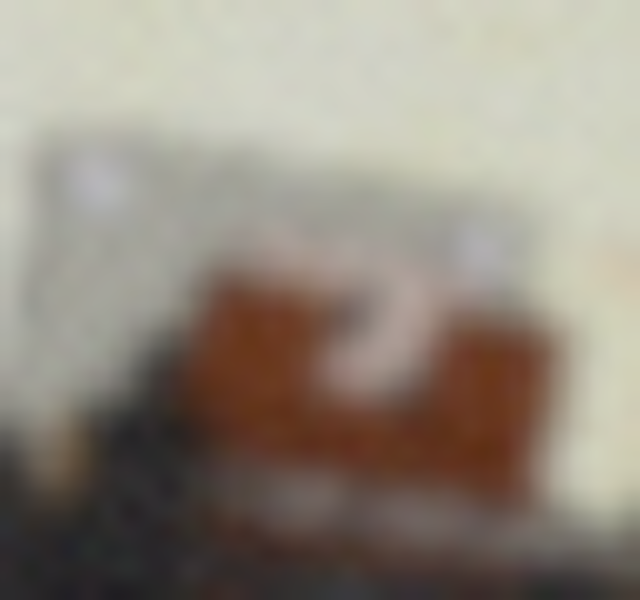

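View pics/s7.png

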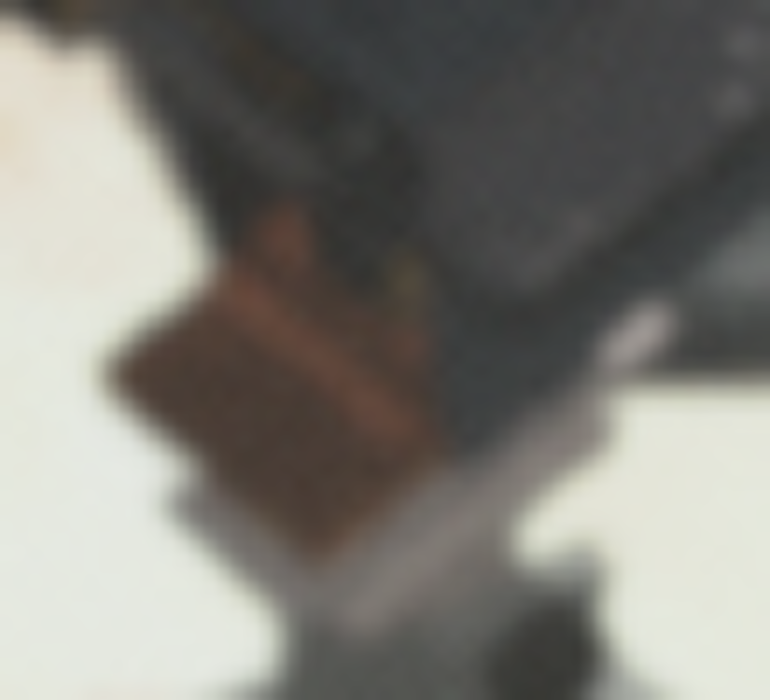

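Run:
```python
from h import *
t0=load("top0");s0=load("scene0");t=load("top7");s=load("scene7")
print("pin top cam z=140",onplane(t0,[(278.5/10-.5+290,122.5/10-.5+163)],140))
for nm,uv in(("tip",(352,62)),("foot",(345,105))):
    a=np.array(uv)/10-.5+[295,195]; print("scene",nm,onplane(s0,[a],146),onplane(s0,[a],134))
print("model tip/foot st0 px",((proj(t0,[(632,-162.8,146.7),(636,-163.5,133.3)])+.5-[290,163])*10).round(),"scene",((proj(s0,[(632,-162.8,146.7),(636,-163.5,133.3)])+.5-[295,195])*10).round())
def tri(a,b):
    da=rays(t,[a])[0];db=rays(s,[b])[0]
    k=np.linalg.lstsq(np.c_[da,-db],s["origin"]-t["origin"],rcond=None)[0]
    return t["origin"]+da*k[0],s["origin"]+db*k[1]
m=np.array((383.5,304))/20-.5+[300,160]
for z in(172,176): print("hi-mid top cam",onplane(t,[m],z))
# scene low corners
a=np.array([(105,370),(318,565)])/14-.5+[290,185]
print("scene lo+y top corner @149", onplane(s,a[:1],149),"lo-y bot @137",onplane(s,a[1:],137))
```

```text
pin top cam z=140 [[ 635.3015269  -163.52046809  140.        ]]
scene tip [[ 636.89768469 -158.43947774  146.        ]] [[ 648.59894468 -151.65981171  134.        ]]
scene foot [[ 621.70502972 -167.00352151  146.        ]] [[ 633.19044842 -160.34552442  134.        ]]
model tip/foot st0 px [[279. 131.]
 [276. 122.]] scene [[355.  77.]
 [360. 107.]]
hi-mid top cam [[ 632.52093445 -163.22950078  172.        ]]
hi-mid top cam [[ 632.16619568 -162.64696463  176.        ]]
scene lo+y top corner @149 [[ 543.70914847 -119.94354269  149.        ]] lo-y bot @137 [[ 539.8189294  -173.92286438  137.        ]]
```

Measured in the cameras, notch and pin line up to within about 2 mm: the pin's dark spot shows inside the notch in the top view at (350,300). I descend along the face normal.

Request:
move_arm(steps=[[[1,-0.2,-3.5],[0,0,0]],[[2,-0.4,-7],[0,0,0]],[[3,-0.6,-10.4],[0,0,0]],[[3.9,-0.8,-13.4],[0,0,0]],[[3.9,-0.8,-13.4],[0,0,0]]])

```text
time: 10.35
eef_pos: [599.4, -158.7, 116.8]
eef_rot: [0.279, 2.845, -0.039]
force: [0.3, -0.8, -1.0]
grip_width: 0.655
```

```bash
python3 look.py 8 | head -2
```

```text
10.45 [ 599.7 -158.8  117.4] [[-0.941, 0.194, 0.276], [0.187, 0.981, -0.054], [-0.281, 0.001, -0.96]] F [ 0.41 -0.69 -1.49] T [0.01 0.23 0.04] 0.6532871052615011
origin [ 592.  -157.3  137. ]
```

View pics/t8.png

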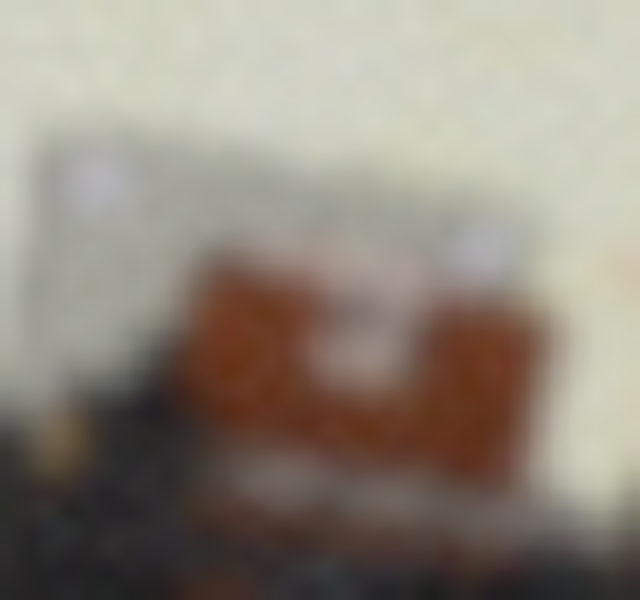

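View pics/s8.png

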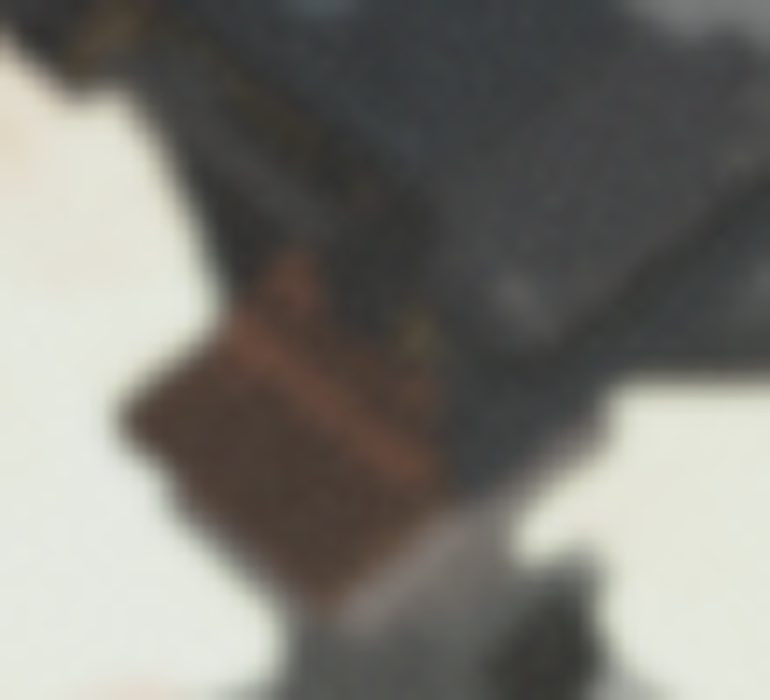

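The pin's dark spot is at about (370,300), centred in the notch opening at x 325–420. I continue in small steps and watch the force.

Request:
move_arm(steps=[[[0.4,-0.1,-1.4],[0,0,0]],[[0.8,-0.2,-2.9],[0,0,0]],[[1.2,-0.2,-4.3],[0,0,0]],[[1.7,-0.3,-5.8],[0,0,0]],[[1.7,-0.3,-5.8],[0,0,0]],[[1.7,-0.3,-5.8],[0,0,0]]])

```text
time: 11.05
eef_pos: [601.4, -159.1, 111.7]
eef_rot: [0.279, 2.844, -0.039]
force: [-0.3, 0.6, -1.0]
grip_width: 0.655
```

Request:
move_arm(steps=[[[0.3,0,-1],[0,0,0]],[[0.6,-0.1,-2],[0,0,0]],[[0.6,-0.1,-2],[0,0,0]],[[0.6,-0.1,-2],[0,0,0]]])

```text
time: 11.45
eef_pos: [602.0, -159.2, 109.7]
eef_rot: [0.279, 2.844, -0.039]
force: [-0.5, 0.6, 0.6]
grip_width: 0.653
```

Request:
move_arm(steps=[[[0.3,0,-1],[0,0,0]],[[0.3,0,-1],[0,0,0]],[[0.3,0,-1],[0,0,0]]])

```text
time: 11.75
eef_pos: [602.3, -159.2, 108.7]
eef_rot: [0.279, 2.844, -0.039]
force: [-0.0, 0.3, -0.4]
grip_width: 0.652
```

Request:
move_arm(steps=[[[0.3,-0.1,-1],[0,0,0]],[[0.3,-0.1,-1],[0,0,0]],[[0.3,-0.1,-1],[0,0,0]]])

```text
time: 12.05
eef_pos: [602.6, -159.3, 107.7]
eef_rot: [0.279, 2.844, -0.039]
force: [-0.1, 0.2, -0.8]
grip_width: 0.655
```

```bash
python3 look.py 9
```

```text
12.15 [ 602.6 -159.3  107.7] [[-0.941, 0.194, 0.276], [0.187, 0.981, -0.054], [-0.282, 0.001, -0.96]] F [ 0.4  -0.38 -0.09] T [ 0.08  0.18 -0.01] 0.6553402270952043
origin [ 594.9 -157.8  127.3]
hi+y top [202. 257.] scene [492. 137.]
hi-y top [564. 320.] scene [708. 307.]
lo+y top [ 91. 818.] scene [120. 435.]
lo-y top [447. 880.] scene [331. 617.]
nin+ top [316. 375.] scene [509. 248.]
nin- top [412. 392.] scene [566. 293.]
nout+ top [335. 280.] scene [570. 198.]
nout- top [431. 297.] scene [628. 243.]
lo+y bot top [ 87. 800.] scene [130. 471.]
lo-y bot top [440. 861.] scene [339. 653.]
hi-y bot top [556. 306.] scene [713. 344.]
```

View pics/t9.png

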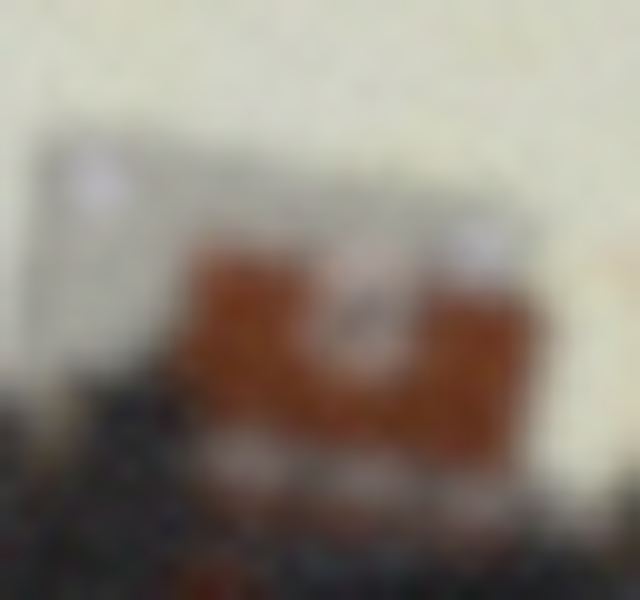

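View pics/s9.png

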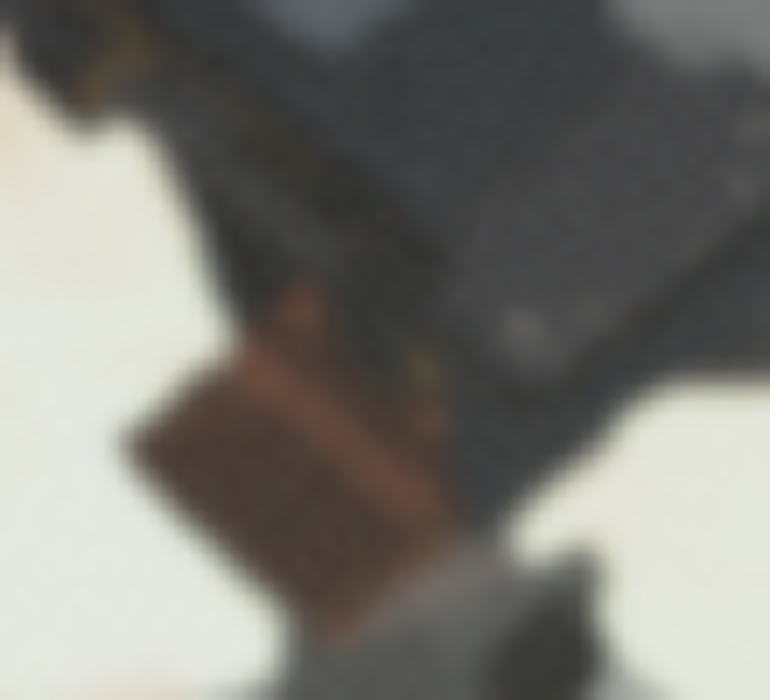

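Request:
move_arm(steps=[[[0.3,0,-1],[0,0,0]],[[0.3,0,-1],[0,0,0]],[[0.3,0,-1],[0,0,0]]])

```text
time: 12.45
eef_pos: [602.8, -159.3, 106.7]
eef_rot: [0.279, 2.844, -0.039]
force: [0.2, 0.0, -0.8]
grip_width: 0.653
```

Request:
move_arm(steps=[[[0.3,-0.1,-1],[0,0,0]],[[0.3,-0.1,-1],[0,0,0]],[[0.3,-0.1,-1],[0,0,0]]])

```text
time: 12.75
eef_pos: [603.2, -159.4, 105.7]
eef_rot: [0.279, 2.844, -0.039]
force: [-0.0, -0.7, -1.4]
grip_width: 0.658
```

Request:
move_arm(steps=[[[0.3,0,-1],[0,0,0]],[[0.3,0,-1],[0,0,0]],[[0.3,0,-1],[0,0,0]]])

```text
time: 13.05
eef_pos: [603.5, -159.4, 104.7]
eef_rot: [0.279, 2.844, -0.039]
force: [-0.4, -0.1, -0.6]
grip_width: 0.655
```

Request:
move_arm(steps=[[[0.3,-0.1,-1],[0,0,0]],[[0.3,-0.1,-1],[0,0,0]],[[0.3,-0.1,-1],[0,0,0]]])

```text
time: 13.35
eef_pos: [603.8, -159.5, 103.9]
eef_rot: [0.279, 2.843, -0.039]
force: [-0.9, 0.7, 1.0]
grip_width: 0.65
```

Request:
move_arm(steps=[[[0.3,-0.1,-1],[0,0,0]],[[0.3,-0.1,-1],[0,0,0]],[[0.3,-0.1,-1],[0,0,0]]])

```text
time: 13.65
eef_pos: [604.1, -159.5, 102.8]
eef_rot: [0.279, 2.843, -0.039]
force: [-1.4, 0.3, 1.3]
grip_width: 0.652
```

Request:
move_arm(steps=[[[0.3,0,-1],[0,0,0]],[[0.3,0,-1],[0,0,0]],[[0.3,0,-1],[0,0,0]]])

```text
time: 13.95
eef_pos: [604.4, -159.6, 101.8]
eef_rot: [0.279, 2.844, -0.039]
force: [-0.7, -0.1, 2.5]
grip_width: 0.654
```

Request:
move_arm(steps=[[[0.3,-0.1,-1],[0,0,0]],[[0.3,-0.1,-1],[0,0,0]],[[0.3,-0.1,-1],[0,0,0]]])

```text
time: 14.25
eef_pos: [604.7, -159.7, 100.8]
eef_rot: [0.279, 2.844, -0.039]
force: [-1.4, 1.1, 3.1]
grip_width: 0.654
```

Request:
move_arm(steps=[[[0.3,-0.1,-1],[0,0,0]],[[0.3,-0.1,-1],[0,0,0]],[[0.3,-0.1,-1],[0,0,0]]])

```text
time: 14.55
eef_pos: [605.0, -159.7, 99.8]
eef_rot: [0.279, 2.844, -0.039]
force: [-2.0, 1.8, 4.0]
grip_width: 0.654
```

```bash
python3 look.py a
```

```text
14.65 [ 605.  -159.8   99.8] [[-0.941, 0.194, 0.276], [0.187, 0.981, -0.054], [-0.282, 0.001, -0.96]] F [-2.31  1.39  3.53] T [ 0.14  0.52 -0.04] 0.653702560163653
origin [ 597.3 -158.3  119.4]
hi+y top [198. 248.] scene [497. 162.]
hi-y top [559. 310.] scene [712. 332.]
lo+y top [ 88. 805.] scene [128. 459.]
lo-y top [442. 866.] scene [337. 641.]
nin+ top [312. 365.] scene [514. 273.]
nin- top [407. 381.] scene [571. 319.]
nout+ top [331. 270.] scene [575. 224.]
nout- top [427. 287.] scene [632. 269.]
lo+y bot top [ 84. 788.] scene [137. 495.]
lo-y bot top [435. 848.] scene [345. 677.]
hi-y bot top [551. 296.] scene [717. 369.]
```

View pics/ta.png

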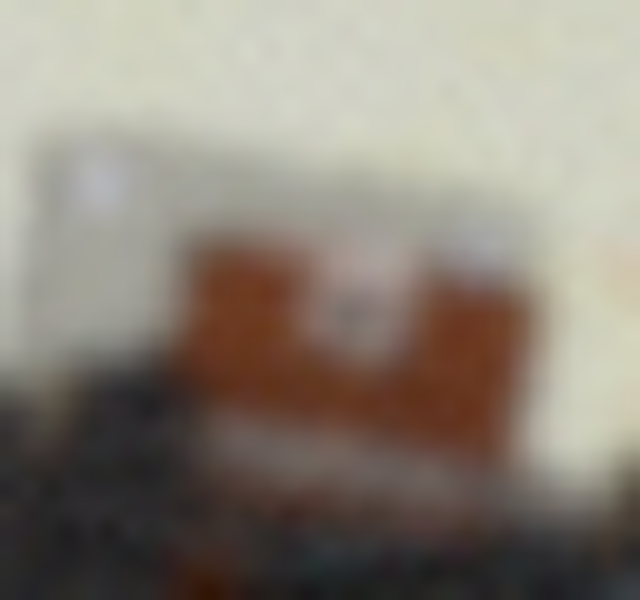

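View pics/sa.png

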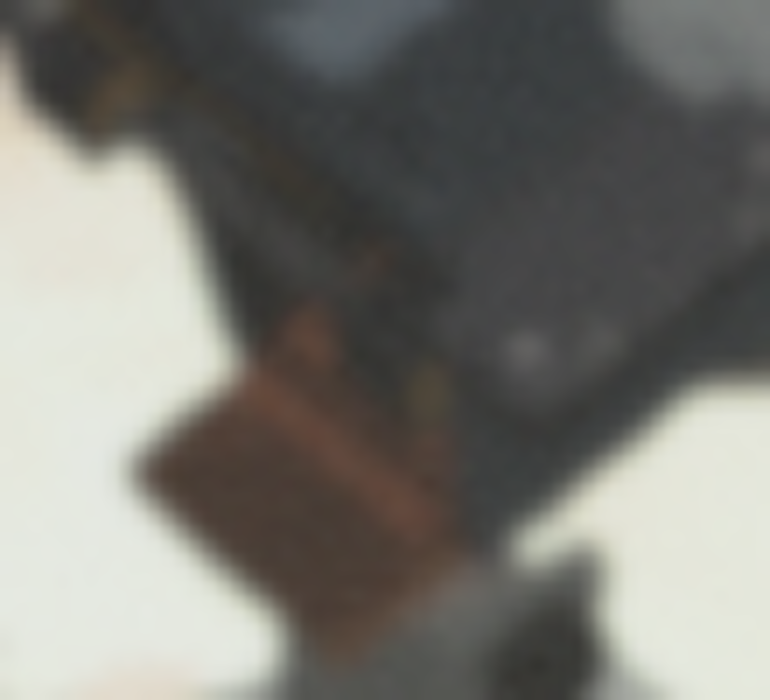

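Request:
move_arm(steps=[[[0.2,0,-0.7],[0,0,0]],[[0.4,-0.1,-1.4],[0,0,0]],[[0.4,-0.1,-1.4],[0,0,0]],[[0.4,-0.1,-1.4],[0,0,0]]])

```text
time: 15.05
eef_pos: [605.4, -159.8, 98.4]
eef_rot: [0.279, 2.844, -0.039]
force: [-2.7, 0.4, 4.8]
grip_width: 0.655
```

Run:
```python
from h import *
from station import observe,capture
F=[];T=[]
for i in range(16):
    c=capture("scene" if i%2 else "top"); o=observe(); F.append(o["force"]);T.append(o["ft_torque"])
F=np.array(F);T=np.array(T);Rm=R.from_rotvec(o["eef_rot"]).as_matrix()
print("world F",F.mean(0).round(2),F.std(0).round(2),"T",T.mean(0).round(3),T.std(0).round(3))
print("tool F",(F.mean(0)@Rm).round(2),"tool T",(T.mean(0)@Rm).round(3),o["time"],o["eef_pos"],o["grip_width"])
pickle.dump(c,open("scenef.pkl","wb"))
```

```text
world F [-2.85  1.12  5.1 ] [0.5  0.49 0.46] T [ 0.186  0.653 -0.016] [0.032 0.028 0.028]
tool F [ 1.45  0.55 -5.74] tool T [-0.049  0.677  0.031] 15.85 [ 605.38187001 -159.84652598   98.46847165] 0.654681139703116
```

Run:
```python
from h import *
from station import observe
c=load("scenef");crop(c,150,130,406,322,3,"pics/fin.png")
o=observe();print(o["eef_pos"],abs(o["qd"]).max(),o["time"])
```

```text
[ 605.38187001 -159.84652598   98.46847165] 0.0021911300799399413 15.85
```

View pics/fin.png

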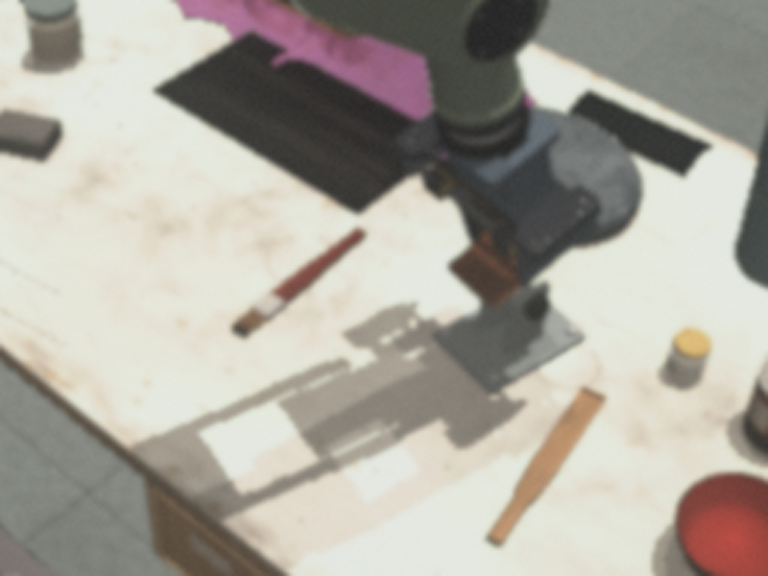

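The slide is seated on the stage at about (485,275) in the gripper. Brush, spatula, jar and block look unmoved. I hand the job in.

```bash
python3 -c "
from station import job_done
print(job_done())"
```

```text
the job is handed in; nothing more can be done
None
```

I gripped the slide across its width, turned it about 1.29 rad and pitched it to the stage's tilt. I then lowered it along the face normal with the pin inside the notch, pressed the stage in, and handed in still gripping at about 15.9 s. `job_done()` gave no verdict.

**What the last checks showed**
- **Press:** the averaged normal force was 5.7 N. With the slide's weight added, that is about 6.4 N, or roughly 4.4 mm of spring travel. From when contact was felt, the arm's own travel suggests 4–6 mm.
- **Notch and pin:** the last top view before the final 1.4 mm showed the pin inside the notch, about 7.5 mm from its closed end, which is where it should be.
- **Still and undisturbed:** the arm was at rest, the grip opening held at 0.65, and the last picture showed the brush, spatula, jar and sanding block looking unmoved.

**What disagreed or stayed uncertain**
- **First grasp:** it closed above the slide. The fingertips sat about 25 mm higher than the reported TCP, so I worked from the cameras and force after that and gripped on the second try.
- **Camera agreement:** the two cameras differed by 2–3 mm on where the slide was.
- **Side force:** about 1.5 N downhill and some extra moment remained at the end, so the pressure may be slightly heavier at the low end.
- **Flushness and tilt:** I had no direct measurement of flushness. The held pitch was 0.283 rad against stage estimates of 0.274–0.286. I did not measure the stand's tilt again after pressing.

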